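Set the end guide of the bottle labeller

ROBOT

A 6-joint arm with a two-finger parallel gripper is mounted at the origin on the work surface. World frame = base frame: x ahead of the robot, y to its left, z up, the work surface at z = 0. Lengths are in m, angles in degrees, forces in N, time in s.
With the tool pointing down it reaches from about 0.35 to 0.875 m from the base axis. Payload 4.2 kg.
Tool frame: the origin (TCP) lies midway between the tips of the shut fingers; the grasp point (between the pads) lies 19 mm behind it; y points along the fingers, x is the direction in which the jaws open and shut, and the axes are right-handed (so a half turn about y gives the same grasp; the last joint's range is limited). The gripper opens to 87 mm and grips with 3 to 60 N. Pads are 19 mm wide; open, the fingers measure 117 mm over their backs; the gripper's body (75 mm by 190 mm) begins 51 mm behind the grasp point.
Start: joints at [-61.616, 22.042, 0.453, 0, -68.411, -14.817], TCP at [0.147, -0.608, 0.223] pointing down, gripper open.
Joint ranges: [-179.83, 179.83], [-69.29, 118.12], [-61.27, 80.66], [-181.25, 117.63], [-171.15, -9.14], [-177.46, 177.46]. Speed limits (degrees/s): [159.86, 159.86, 180, 180, 180, 180].

INTERFACE

Orientations are given as a 3x3 rotation matrix whose columns are the frame's x, y, z axes.
In Python, from station import * gives the robot as it stands.
- The arm moves only by the tool jog_arm, never from a script. Its argument "series" is a list of rows, each a list of 3 entries, a list of its own where there are three numbers: the shift along the tool's x, y, z in m, then the turn, a rotation vector about the tool's x, y, z in degrees, then the finger opening in m, from 0 to 0.087. A call has 1 to 10 rows; each row shifts and turns the commanded pose from where the row before left it, along the tool's axes as they then stand; what a row does not reach is not made up. A row lasts 1/8 s, in which the tool goes at most 62.5 mm and 10.7 degrees, less where a joint would pass 70% of its speed; a pose out of reach is approached as far as the arm can. A call is refused whole if a number of a shift passes 0.0625 or a number of a turn 10.7, either way. A call with a gripper value outside its range is refused whole. The fingers move at their own pace and stop on an object; the grip force is fixed at half the most. Time passes only in rows, so rows that do not move let the fingers close. It gives the time, the measured TCP pose, the force and the opening at its end, in the units of the state.
- sense(): the state, without advancing time (a new reading comes with each control period).
- capture(name): name is "scene" or "top" or "wrist"; returns the picture (384x512x3 uint8, red, green, blue); there is no depth.
- camera_info(name): a dict with "fx", "fy", "cx", "cy" (pixels), "rvec" (rotation vector, rad) and "tvec" (3), from world to camera coordinates, as OpenCV has them. Camera axes: x right, y down, z forward; pixel columns grow to the right and rows downward; lengths in m; the calibration is good to about 2 mm. A picture is of the moment at which its call begins: read the wrist's pose just before it. camera_info takes no time and is no camera call; for the wrist camera it gives the pose at the moment of the call.
- finish_job(): hands the job in, once; it reports no verdict.
The state is a dict: "time_s": time; "joints": joint angles; "joint_velocities": joint speeds; "effort": joint torques, N m; "tcp_pos": TCP position; "ee_rot": TCP orientation; "wrist_force": force on the tool from outside, world axes, zero at the start; "moment": the same for the moment, N m; "gripper_width": opening from 0.0 (shut) to 1.0 (fully open).
Only numpy, scipy, OpenCV 4.12 (cv2) and the standard library are available. Lean on these libraries where they do the work, as an engineer would, in place of code of your own. Each camera call takes 0.05 s, during which the arm holds its last target. There are 200 camera calls.

TASK

Set up the hand labelling machine for the syrup bottle lying on its rollers. With your fingertips, first swing the eccentric clamp lever right round to its open stop, so that the cam's low point faces the slide; only then push the end guide forward against the bottle until the bottle sits snug between the guide and the fixed end plate, and swing the lever right back to clamp the guide there. Do not lift the bottle, and leave everything else where it stands.

Things in the scene. Friction and masses are not known exactly. Their poses are not given: they have to be found in the camera images.
- labeller: Hand bottle labeller, fixed to the table. Origin on the table under the roller cradle; x forward along the rollers from sliding guide to fixed end plate, y to the clamp lever's side, z up. In mm: base plate x -150..175, y -145..140, top z 16; bearing plate x -108..-100, y -45..45, top z 62; label roll and crank x -57..167, y -150..-62, top z 120; slide bar y 64..80 in saddles, tops z 39.
- cam_lever (a joint): Turn (rad) of the clamp lever and its eccentric disc (36 mm across, 3 mm off centre) about a vertical axis. 0 = clamped stop, lever pointing to the labeller's -x; it swings outward through +y (1.57) to +x: 3.14 = open stop, cam's low point facing the slide bar. Stays where left; about 4 N at the grip turns it, up to 8 N near 0. Below about 1 the cam presses a brass shoe on the bar and the guide is clamped.
- cam_pivot (a point): Point on the lever's vertical axis, 64 mm above the table, at (66, 109) mm in the labeller's frame; axes as the labeller's. Hub of 18 mm diameter, top at 52 mm.
- lever_grip (a point): Centre of the lever's upright black grip, a round post about 18 mm in diameter from 45 to 92 mm above the table (this point at 68 mm), 70 mm from the pivot axis; it turns with the lever. The flat lever arm below it, 13 mm wide, has its top at 45 mm.
- end_guide (a joint): Forward travel of the sliding end guide along the labeller's x, in m: 0 = rearmost, at most 0.11. Released it slides against 2.5 N of friction and stays where it is left; clamped it holds against a push of 50 N or more.
- guide_back (a point): Middle of the back (-x) face of the end guide's upright steel plate, where it is pushed; 91 mm above the table, moves with the guide, axes as the labeller's. Plate 6 mm thick, from 38 mm to -y to 77 mm to +y of this point, 65 to 117 mm above the table. At its +y end a bracket 20 mm wide runs down to the slide bar and sticks out 8 mm behind the plate.
- guide_face (a point): Point of the guide's white front pad (facing +x) on the bottle's axis, 78.5 mm above the table, 9.5 mm ahead of guide_back; axes as the labeller's.
- end_plate (a point): Point of the inner (-x) face of the fixed aluminium end plate on the bottle's axis, 78.5 mm above the table; axes as the labeller's. The plate is 8 mm thick, 110 mm wide, its top at 112 mm.
- bottle_cap (a point): Centre of the outer face of the grey cap (30 mm across) of the loose white syrup bottle lying on the rollers, cap towards the guide. Bottle 165 mm long, 60 mm across, about 0.3 kg; its axis 78.5 mm and its top 109 mm above the table. It slides along the rollers when the guide pushes its cap.
- bottle_base (a point): Centre of the lying bottle's flat base, which faces the fixed end plate and starts up to 12 mm short of it. Snug = the base against the end plate and the cap against the guide's pad.
- next_bottle: Bystander: another such white bottle, upright, 60 mm across, 165 tall; origin under its centre.
- tumbler: Bystander: glass tumbler 72 mm across, 92 tall; origin under its centre.
- spare_cap: Bystander: loose grey bottle cap 30 mm across, 17 tall; origin under its centre.
- funnel: Bystander: white funnel standing on its mouth, 90 mm across, 115 tall; origin under its centre.
- toothpick_tub: Bystander: round tub 45 mm across, 76 tall; origin under its centre.
- square_bottle: Bystander: square white bottle 62 mm wide, 199 tall; origin under its centre.
- sugar_jar: Bystander: jar 68 mm across, 85 tall; origin under its centre.
Things that resemble listed ones, but are neither listed nor needed, are in the scene too. What is shaped like the part that bears bottle_cap but turquoise is not meant.

How it is judged:
By the outcome, as a careful person would: the job done as asked, in the order asked, and still so for the second after the job is handed in, with the robot touching nothing.
It also fails if it takes over 62 s, if anything falls off the work surface, if the arm or the gripper's body presses on something with over 40 N, if the wrist force passes 120 N, or if a joint passes its speed limit or range.

## Working session

There is one attempt and no reset: what is moved stays moved. The work goes in short steps, Python scripts to look and compute and a tool call to move; the robot and the scene stay as the last step left them, time stands still between calls to the robot, and variables do not carry over. Pictures are saved under pics/ and viewed, about 8 in all and at most 12, crops included, and the job is handed in when it is done.

Besides the shell and the picture viewer there is one more tool, called after "Emit:" as name(argument=value, ...) on one line, values as JSON. jog_arm: Moves the arm, as the interface text tells. Its arguments: {"type":"object","properties":{"series":{"type":"array","items":{"type":"array"}}},"required":["series"]}

```bash
mkdir -p pics; ls; cat > h.py <<'E'
from station import *
import numpy as np, cv2
def save(n,f):
    im=capture(n); cv2.imwrite('pics/'+f,im[:,:,::-1]); return im
def cam(n):
    c=camera_info(n); K=np.array([[c['fx'],0,c['cx']],[0,c['fy'],c['cy']],[0,0,1.]])
    return K,np.array(c['rvec'],float).ravel(),np.array(c['tvec'],float).ravel()
def proj(n,P):
    K,r,t=cam(n); return cv2.projectPoints(np.array(P,float).reshape(-1,3),r,t,K,None)[0].reshape(-1,2)
def at_z(n,uv,z):
    K,r,t=cam(n);R=cv2.Rodrigues(r)[0];C=-R.T@t
    d=R.T@np.linalg.solve(K,[uv[0],uv[1],1]); return C+d*(z-C[2])/d[2]
E
python3 - <<'E'
from h import *
s=sense();print(s)
for n in('scene','top'):
    save(n,n+'1.png');K,r,t=cam(n);print(n,K[0,0],-cv2.Rodrigues(r)[0].T@t)
E
```

```text
pics
{'time_s': 0.0, 'joints': array([-6.16142859e+01,  2.20898800e+01,  3.79469237e-01, -3.10570370e-02,
       -6.84128951e+01, -1.48150883e+01]), 'joint_velocities': array([-0.12119541, -0.0591916 ,  0.06755112, -0.00038592,  0.09095323,
        0.01628154]), 'effort': array([-6.10755396e-04, -3.90666032e+01,  1.87405854e+01,  4.21992168e+00,
        1.09661574e-02, -1.89407056e-04]), 'tcp_pos': array([ 0.14651532, -0.60694556,  0.22146144]), 'ee_rot': array([[-2.34448749e-01, -5.79663599e-04, -9.72128309e-01],
       [ 9.72125971e-01,  2.13291238e-03, -2.34449457e-01],
       [ 2.20936632e-03, -9.99997557e-01,  6.34474007e-05]]), 'wrist_force': array([-0.13572048, -0.74200647, -0.26290334]), 'moment': array([ 0.01606889, -0.04530793, -0.00112503]), 'gripper_width': 0.9991826174145889}
scene 446.66482808693485 [0.95083882 0.56201257 1.1063852 ]
top 354.15176170473006 [ 0.40494846 -0.02554044  1.150897  ]
```

View pics/scene1.png

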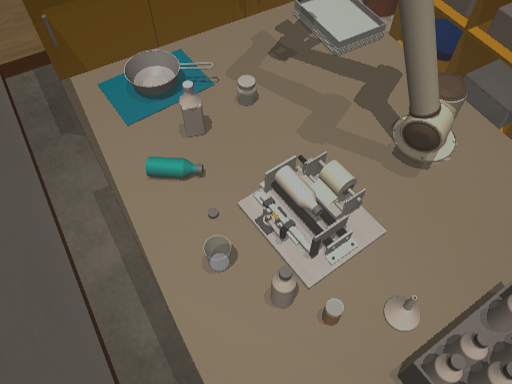

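View pics/top1.png

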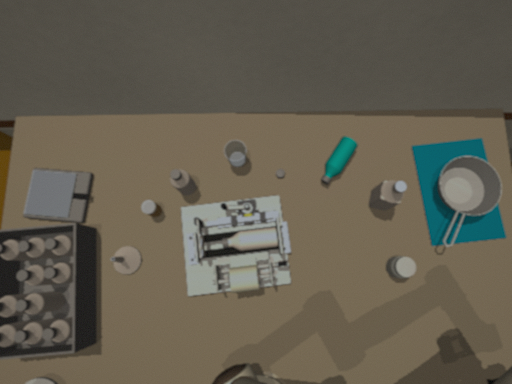

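The top view shows the labeller at about (237,245), with the lying white bottle's cap to the left near (228,243). The label roll is below it, at (240,278), and the clamp is above it, at (240,210). The turquoise bottle at (340,158), the upright white bottle at (180,180) and the rack bottles are lookalikes. Next I'll take a close crop.

```bash
python3 - <<'E'
from h import *
a=cv2.imread('pics/top1.png')[190:300,170:300];b=cv2.imread('pics/scene1.png')[145:285,230:390]
a=cv2.resize(a,None,fx=6,fy=5.4,interpolation=cv2.INTER_CUBIC) if 0 else cv2.resize(a,None,fx=5,fy=5,interpolation=cv2.INTER_CUBIC)
cv2.imwrite('pics/ct.png',a);cv2.imwrite('pics/cs.png',cv2.resize(b,None,fx=4,fy=4,interpolation=cv2.INTER_CUBIC))
for uv in((181,206),(282,197),(289,288),(186,294)):print(at_z('top',uv,.016))
E
```

```text
[0.61528061 0.24899632 0.016     ]
[ 0.64101514 -0.08166926  0.016     ]
[ 0.35150445 -0.09716165  0.016     ]
[0.33601545 0.22406815 0.016     ]
```

View pics/ct.png

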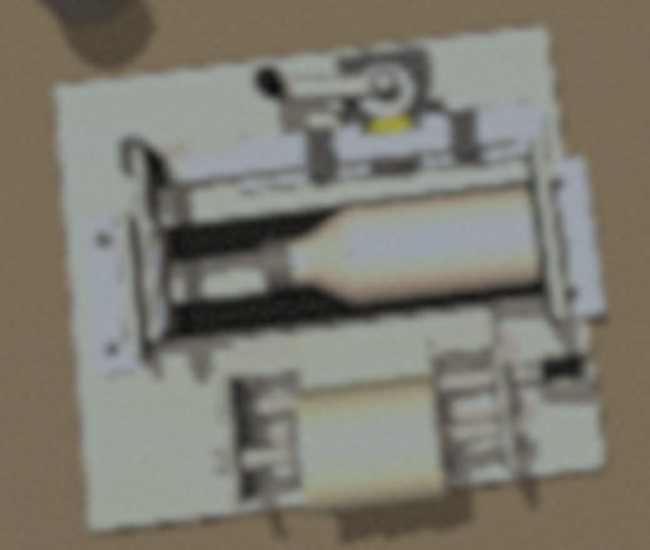

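View pics/cs.png

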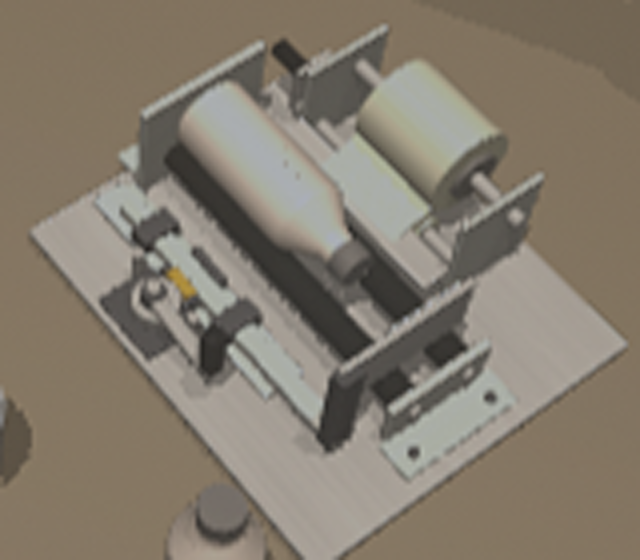

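The crop confirms the choice. The lever's black grip is at crop (268,80), pointing to -x, so it is clamped. The hub is at (388,85) and the yellow shoe at (390,125). The guide plate is at x≈145 and at its rear position. The bottle's cap is at (275,270), its base is near the end plate at (540,235), and it is white.

```bash
cat >> h.py <<'E'
from scipy.optimize import least_squares
def L2W(p,L):
    p=np.array(p,float).reshape(-1,3)/1000;c,s=np.cos(L[2]),np.sin(L[2])
    return p@np.array([[c,-s,0],[s,c,0],[0,0,1]]).T+[L[0],L[1],0]
E
python3 - <<'E'
from h import *
T=[((-150,140,16),(54,85)),((175,140,16),(547,27)),((175,-145,16),(606,467)),((-150,-145,16),(89,530)),((66,109,52),(388,86))]
S=[((-150,140,16),(305,560)),((175,140,16),(30,233)),((-150,-145,16),(628,346)),((66,109,52),(153,288))]
def f(L):
    a=proj('top',L2W([p for p,_ in T],L))-[(170+u/5-.4,190+v/5-.4) for _,(u,v) in T]
    b=proj('scene',L2W([p for p,_ in S],L))-[(230+u/4-.4,145+v/4-.4) for _,(u,v) in S]
    return np.r_[a.ravel(),b.ravel()]
r=least_squares(f,[.49,.08,-1.5],loss='soft_l1');print(r.x,np.degrees(r.x[2]),f(r.x).round(1))
L=r.x
grip=at_z('top',(170+268/5,190+80/5),.092)
c,s=np.cos(L[2]),np.sin(L[2])
def W2L(w): d=(w[:2]-L[:2])*1000; return np.array([c*d[0]+s*d[1],-s*d[0]+c*d[1]])
print('grip L',W2L(grip))
# base edge and guide in top crop
for nm,uv,z in (('guide top left (back)',(128,200),.117),('guide top left low',(140,330),.117),('guide front top',(160,230),.117),('cap',(272,265),.0935),('base',(540,235),.0785),('bottle top rear',(536,190),.0785),('endplate top -y',(560,320),.112),('endplate inner top',(535,150),.112)):
    print(nm,W2L(at_z('top',(170+uv[0]/5-.4,190+uv[1]/5-.4),z)))
print(sense()['time_s'])
E
```

```text
[ 0.49167344  0.08581003 -1.46551494] -83.96782082391955 [ 0.4 -0.6  0.5 -0.4  0.1  0.2 -0.1 -0.2 -0.4 -1.1  2.3  3.  -0.4 -1.4
  0.6 -0.3  0.2 -0.7]
grip L [ -3.10954833 108.80462931]
guide top left (back) [-90.41705454  43.55873126]
guide top left low [-89.51689591 -32.66387241]
guide front top [-73.14110505  23.78115452]
cap [-12.32594626  -2.03298102]
base [149.11653472  -1.47043702]
bottle top rear [150.10065979  25.94135451]
endplate top -y [153.02716828 -54.77063467]
endplate inner top [150.94161104  45.72063843]
0.1
```

```bash
cat >> h.py <<'E'
L=np.array([ 0.49167344,0.08581003,-1.46551494]); LY=np.degrees(L[2])
from scipy.spatial.transform import Rotation as Rn
def Ry(yaw):
    c,s=np.cos(np.radians(yaw)),np.sin(np.radians(yaw)); return np.array([[c,0,-s],[s,0,c],[0,-1,0.]])
def plan(wps,step=.06,turn=10.5,p=None,R=None):
    """wps: (labeller xyz mm, yaw in labeller frame deg, opening, [step]) -> printed rows"""
    s=sense(); p=s['tcp_pos'] if p is None else p; R=s['ee_rot'] if R is None else R; rows=[]
    for w in wps:
        st=w[3] if len(w)>3 else step
        tp=L2W(w[0],L)[0]; tR=Ry(w[1]+LY); p0=p.copy(); rv=(Rn.from_matrix(R.T@tR)).as_rotvec(degrees=True)
        n=max(1,int(np.ceil(max(np.linalg.norm(tp-p)/st,np.linalg.norm(rv)/turn-.02)))); R0=R
        for i in range(1,n+1):
            gp=p0+(tp-p0)*i/n; gR=R0@Rn.from_rotvec(rv*i/n,degrees=True).as_matrix()
            d=np.round(R.T@(gp-p),4); t=np.round(Rn.from_matrix(R.T@gR).as_rotvec(degrees=True),1)
            rows.append([d.tolist(),t.tolist(),w[2]]); p=p+R@d; R=R@Rn.from_rotvec(t,degrees=True).as_matrix()
    for k in range(0,len(rows),10): print(str(rows[k:k+10]).replace(' ',''))
    return p,R
def W2L(w):
    c,s=np.cos(L[2]),np.sin(L[2]); d=(np.array(w)[:2]-L[:2])*1000; return np.r_[c*d[0]+s*d[1],-s*d[0]+c*d[1],np.array(w)[2]*1000]
def st():
    s=sense(); R=s['ee_rot']; print('t',s['time_s'],'L',W2L(s['tcp_pos']).round(1),'yawL',round(np.degrees(np.arctan2(R[1,0],R[0,0]))-LY,1)%360,'tilt',np.degrees(R[2,[0,2]]).round(1),'F',s['wrist_force'].round(1),'w',round(s['gripper_width']*87,1),'j',s['joints'].round(0))
E
python3 - <<'E'
from h import *
for nm,uv,z in(('next',(177,174),.165),('tumbler',(235,147),.092),('sq',(400,187),.199),('cap',(280,174),.017),('tub',(149,206),.076),('turq',(340,158),.03)):print(nm,W2L(at_z('top',uv,z)).round())
print(LY);st()
plan([((-4,109,190),270,.04)])
E
```

```text
next [-121.  204.  165.]
tumbler [ 51. 292.  92.]
sq [494.  84. 199.]
cap [185. 209.  17.]
tub [-235.  139.   76.]
turq [387. 236.  30.]
-83.96782087536808
t 0.1 L [ 652.7 -416.1  221.6] yawL 187.5 tilt [0.1 0. ] F [-0.3  0.7  0.7] w 87.0 j [-62.  22.   0.  -0. -68. -15.]
[[[0.0388,0.0022,-0.0404],[0.0,-5.5,0.0],0.04],[[0.0348,0.0022,-0.044],[0.0,-5.5,0.0],0.04],[[0.0304,0.0021,-0.0471],[0.0,-5.5,0.0],0.04],[[0.0257,0.0022,-0.0498],[0.0,-5.5,0.0],0.04],[[0.0208,0.0022,-0.052],[0.0,-5.5,0.0],0.04],[[0.0158,0.0022,-0.0538],[0.0,-5.5,0.0],0.04],[[0.0105,0.0021,-0.0551],[0.0,-5.5,0.0],0.04],[[0.0052,0.0022,-0.0558],[0.1,-5.5,0.0],0.04],[[-0.0002,0.0021,-0.0561],[-0.0,-5.5,0.0],0.04],[[-0.0055,0.0021,-0.0557],[-0.0,-5.5,0.1],0.04]]
[[[-0.0108,0.0021,-0.055],[-0.0,-5.5,-0.0],0.04],[[-0.0161,0.0021,-0.0537],[-0.0,-5.5,-0.0],0.04],[[-0.0212,0.0021,-0.0519],[-0.0,-5.5,-0.0],0.04],[[-0.026,0.0021,-0.0497],[-0.0,-5.5,-0.0],0.04],[[-0.0307,0.002,-0.0469],[-0.0,-5.5,0.0],0.04]]
```

Emit:
jog_arm(series=[[[0.039,0.002,-0.04],[0,-5.5,0],0.04],[[0.035,0.002,-0.044],[0,-5.5,0],0.04],[[0.03,0.002,-0.047],[0,-5.5,0],0.04],[[0.026,0.002,-0.05],[0,-5.5,0],0.04],[[0.021,0.002,-0.052],[0,-5.5,0],0.04],[[0.016,0.002,-0.054],[0,-5.5,0],0.04],[[0.01,0.002,-0.055],[0,-5.5,0],0.04],[[0.005,0.002,-0.056],[0,-5.5,0],0.04],[[0,0.002,-0.056],[0,-5.5,0],0.04],[[-0.006,0.002,-0.056],[0,-5.5,0],0.04]])

```text
time_s: 1.35
tcp_pos: [0.4496, -0.1332, 0.2024]
ee_rot: [[-0.932, -0.0, -0.362], [0.362, 0.0, -0.932], [0.0, -1.0, 0.0]]
wrist_force: [1.9, 0.2, 0.4]
gripper_width: 0.461
```

Emit:
jog_arm(series=[[[-0.011,0.002,-0.055],[0,-5.5,0],0.04],[[-0.016,0.002,-0.054],[0,-5.5,0],0.04],[[-0.021,0.002,-0.052],[0,-5.5,0],0.04],[[-0.026,0.002,-0.05],[0,-5.5,0],0.04],[[-0.031,0.002,-0.047],[0,-5.5,0],0.04],[[0,0,0],[0,0,0],0.04],[[0,0,0],[0,0,0],0.04]])

```text
time_s: 2.22
tcp_pos: [0.5998, 0.1018, 0.1917]
ee_rot: [[-0.994, -0.002, 0.106], [-0.105, -0.001, -0.994], [0.002, -1.0, 0.0]]
wrist_force: [-0.1, -0.9, -0.4]
gripper_width: 0.463
```

```bash
python3 - <<'E'
from h import *
st();K,r,t=cam('wrist');print(W2L(-cv2.Rodrigues(r)[0].T@t))
im=save('wrist','w1.png');cv2.imwrite('pics/w1b.png',cv2.resize(im[:,:,::-1],None,fx=1.5,fy=1.5))
print(proj('wrist',L2W([(-4,109,92),(66,109,52),(-4,109,45)],L))*1.5)
E
```

```text
t 2.225 L [ -4.5 109.2 191.7] yawL 270.0 tilt [0.1 0. ] F [-0.1 -0.9 -0.4] w 40.3 j [ 25.  22.  -5.  -0. -64. -19.]
[ 77.61717664 109.87744889 353.95505721]
[[379.45875239 290.39072731]
 [379.14254972 156.39521078]
 [379.26773471 268.5554319 ]]
```

View pics/w1b.png

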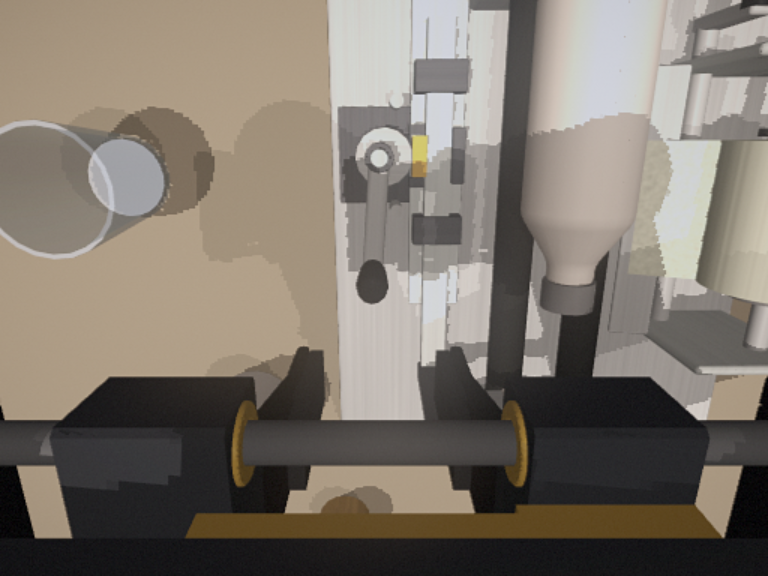

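The wrist view shows the grip at (372,285), about 3 mm to the +y side of where I predicted it. The hub at (379,157) is exactly as predicted. The way down is clear, so I'll lower the open fingers astride the grip.

```bash
python3 - <<'E'
from h import *
p,R=plan([((-4,112,56),270,.04,.05)])
print()
w=[]
for a in range(10,181,10):
    th=np.radians(a); q=270-a*160/180
    w.append(((66-70*np.cos(th),109+70*np.sin(th),56),q,.027))
plan(w,p=p,R=R)
E
```

```text
[[[-0.001,0.0454,-0.0],[-0.0,-0.0,0.0],0.04],[[-0.0011,0.0454,-0.0],[-0.0,-0.0,0.0],0.04],[[-0.001,0.0454,-0.0],[-0.0,-0.0,0.1],0.04]]

[[[-0.0092,-0.0,0.0011],[-0.0,8.9,-0.0],0.027],[[-0.0121,-0.0,0.0013],[-0.0,8.9,-0.0],0.027],[[-0.0121,-0.0,0.0015],[-0.0,8.9,-0.0],0.027],[[-0.0121,-0.0,0.0017],[0.0,8.8,-0.0],0.027],[[-0.012,0.0,0.0021],[0.0,8.9,-0.0],0.027],[[-0.012,0.0,0.0022],[0.0,8.9,-0.0],0.027],[[-0.0119,0.0,0.0025],[0.0,8.9,-0.0],0.027],[[-0.0119,0.0,0.0027],[0.0,8.9,-0.0],0.027],[[-0.0119,0.0,0.0029],[0.0,8.9,-0.0],0.027],[[-0.0118,0.0,0.0032],[0.0,8.9,-0.0],0.027]]
[[[-0.0117,0.0,0.0034],[0.0,8.9,-0.0],0.027],[[-0.0116,0.0,0.0036],[0.0,8.9,-0.0],0.027],[[-0.0116,0.0,0.0038],[0.0,8.8,-0.0],0.027],[[-0.0115,0.0,0.0041],[0.0,8.9,0.0],0.027],[[-0.0114,0.0,0.0042],[0.0,8.9,0.0],0.027],[[-0.0114,0.0,0.0046],[0.0,8.9,0.0],0.027],[[-0.0112,0.0,0.0047],[0.0,8.9,0.0],0.027],[[-0.0112,0.0,0.0049],[0.0,8.9,0.0],0.027]]
```

Emit:
jog_arm(series=[[[-0.001,0.045,0],[0,0,0],0.04],[[-0.001,0.045,0],[0,0,0],0.04],[[-0.001,0.045,0],[0,0,0],0.04],[[0,0,0],[0,0,0],0.026],[[0,0,0],[0,0,0],0.026]])

```text
time_s: 2.9
tcp_pos: [0.6046, 0.1019, 0.0597]
ee_rot: [[-0.994, 0.003, 0.105], [-0.105, 0.001, -0.994], [-0.003, -1.0, -0.0]]
wrist_force: [0.5, -0.0, 0.1]
gripper_width: 0.335
```

Emit:
jog_arm(series=[[[-0.009,0,0.001],[0,8.9,0],0.026],[[-0.012,0,0.001],[0,8.9,0],0.026],[[-0.012,0,0.002],[0,8.9,0],0.026],[[-0.012,0,0.002],[0,8.9,0],0.026]])

```text
time_s: 3.4
tcp_pos: [0.6465, 0.0907, 0.0604]
ee_rot: [[-0.867, 0.002, -0.498], [0.498, 0.002, -0.867], [-0.0, -1.0, -0.002]]
wrist_force: [-4.0, 3.3, 1.2]
gripper_width: 0.298
```

```bash
python3 - <<'E'
from h import *
st()
w=[]
for a in range(50,181,10):
    th=np.radians(a); q=270-a*160/180
    w.append(((66-70*np.cos(th),109+70*np.sin(th),56),q,.026))
plan(w)
E
```

```text
t 3.4 L [ 11.4 154.5  60.4] yawL 234.1 tilt [-0.  -0.1] F [-4.   3.3  1.2] w 26.0 j [ 22.  33.  -7.  -0. -50. -52.]
[[[-0.0122,0.0044,0.003],[0.1,8.6,-0.0],0.026],[[-0.012,-0.0,0.0022],[0.0,8.9,-0.0],0.026],[[-0.012,-0.0,0.0025],[0.0,8.8,-0.0],0.026],[[-0.0119,-0.0,0.0027],[0.0,8.9,0.0],0.026],[[-0.0118,-0.0,0.0029],[0.0,8.9,0.0],0.026],[[-0.0118,-0.0001,0.0032],[0.0,8.9,0.0],0.026],[[-0.0117,0.0,0.0034],[0.0,8.9,0.0],0.026],[[-0.0117,0.0,0.0036],[0.0,8.9,0.0],0.026],[[-0.0115,0.0,0.0038],[0.0,8.9,0.0],0.026],[[-0.0116,0.0,0.0041],[0.0,8.9,0.0],0.026]]
[[[-0.0114,0.0,0.0043],[0.0,8.9,0.0],0.026],[[-0.0113,0.0,0.0045],[0.0,8.8,0.0],0.026],[[-0.0113,-0.0,0.0047],[0.0,8.9,0.0],0.026],[[-0.0111,-0.0,0.0049],[-0.0,8.9,0.0],0.026]]
```

Emit:
jog_arm(series=[[[-0.012,0.001,0.003],[0,8.7,0],0.026],[[-0.012,0,0.002],[0,8.9,0],0.026],[[-0.012,0,0.002],[0,8.9,0],0.026],[[-0.012,0,0.003],[0,8.9,0],0.026],[[-0.012,0,0.003],[0,8.9,0],0.026],[[-0.012,0,0.003],[0,8.9,0],0.026],[[-0.012,0,0.003],[0,8.9,0],0.026],[[-0.012,0,0.004],[0,8.9,0],0.026],[[-0.012,0,0.004],[0,8.9,0],0.026],[[-0.012,0,0.004],[0,8.9,0],0.026]])

```text
time_s: 4.65
tcp_pos: [0.6599, -0.0175, 0.0602]
ee_rot: [[0.479, 0.008, -0.878], [0.878, 0.003, 0.479], [0.006, -1.0, -0.006]]
wrist_force: [0.6, 4.8, 0.4]
gripper_width: 0.297
```

```bash
python3 - <<'E'
from h import *
st()
w=[]
for a in range(150,181,10):
    th=np.radians(a); q=270-a*160/180
    w.append(((66-70*np.cos(th),109+70*np.sin(th),57),q,.026))
w.append(((136,104,57),110,.026,.003))
plan(w)
E
```

```text
t 4.65 L [120.5 156.5  60.2] yawL 145.4 tilt [ 0.4 -0.3] F [0.6 4.8 0.4] w 25.9 j [  12.   33.   -6.   -0.  -50. -131.]
[[[-0.0122,0.0031,0.0068],[0.3,8.7,0.4],0.026],[[-0.0113,-0.0,0.0045],[0.0,8.9,-0.0],0.026],[[-0.0113,-0.0,0.0047],[0.0,8.9,-0.0],0.026],[[-0.0111,-0.0,0.0049],[0.0,8.9,-0.0],0.026],[[-0.0024,-0.0,0.0009],[0.0,-0.0,-0.0],0.026],[[-0.0023,-0.0,0.0008],[0.0,-0.0,-0.0],0.026]]
```

Emit:
jog_arm(series=[[[-0.012,0.002,0.006],[0,8.8,0],0.026],[[-0.011,0,0.004],[0,8.9,0],0.026],[[-0.011,0,0.005],[0,8.9,0],0.026],[[-0.011,0,0.005],[0,8.9,0],0.026],[[-0.002,0,0.001],[0,0,0],0.026]])

```text
time_s: 5.28
tcp_pos: [0.6154, -0.0391, 0.0591]
ee_rot: [[0.896, 0.012, -0.443], [0.443, 0.001, 0.896], [0.011, -1.0, -0.005]]
wrist_force: [4.5, -0.3, 3.1]
gripper_width: 0.303
```

```bash
python3 - <<'E'
from h import *
st()
E
```

```text
t 5.275 L [137.2 109.9  59.1] yawL 110.3 tilt [ 0.6 -0.3] F [ 4.5 -0.3  3.1] w 26.3 j [  11.   30.  -13.    0.  -47. -165.]
```

Emit:
jog_arm(series=[[[-0.0019,0,0.0007],[0,0,0],0.026],[[-0.0019,0,0.0007],[0,0,0],0.026],[[0,0,0],[0,0,0],0.026]])

```text
time_s: 5.65
tcp_pos: [0.6113, -0.039, 0.057]
ee_rot: [[0.896, 0.01, -0.444], [0.444, 0.001, 0.896], [0.009, -1.0, -0.004]]
wrist_force: [6.0, 1.9, 5.4]
gripper_width: 0.302
```

Emit:
jog_arm(series=[[[-0.0019,0,0.0007],[0,0,0],0.026],[[-0.0019,0,0.0007],[0,0,0],0.026],[[0,0,0],[0,0,0],0.026]])

```text
time_s: 6.02
tcp_pos: [0.6112, -0.0389, 0.0571]
ee_rot: [[0.896, 0.018, -0.444], [0.444, 0.002, 0.896], [0.017, -1.0, -0.007]]
wrist_force: [15.5, 1.5, -0.6]
gripper_width: 0.299
```

```bash
python3 - <<'E'
from h import *
st()
E
```

```text
t 6.025 L [136.6 105.8  57.1] yawL 110.3 tilt [ 1.  -0.4] F [15.5  1.5 -0.6] w 26.0 j [  12.   29.  -14.    0.  -46. -165.]
```

The lever is at its open stop: force went up to 15 N with no further motion. Now I'll release it, lift, and move behind the guide.

```bash
python3 - <<'E'
from h import *
plan([((136,109,58),110,.04,.02),((136,109,58),110,.04),((136,109,180),110,.04),((-118,0,185),270,0)])
E
```

```text
[[[0.0032,-0.0008,-0.0006],[0.4,0.3,1.0],0.04],[[0.0,-0.0,0.0],[-0.0,0.0,-0.0],0.04],[[-0.0,-0.0407,0.0],[-0.0,0.0,-0.0],0.04],[[-0.0,-0.0407,0.0],[-0.0,0.0,-0.0],0.04],[[-0.0001,-0.0406,0.0001],[-0.0,0.0,-0.0],0.04],[[-0.001,-0.0003,0.0172],[-0.0,-10.0,0.0],0],[[0.0021,-0.0003,0.0172],[-0.0,-10.0,0.0],0],[[0.005,-0.0003,0.0165],[-0.0,-10.0,0.0],0],[[0.0078,-0.0003,0.0154],[-0.0,-10.0,0.0],0],[[0.0103,-0.0003,0.0139],[-0.0,-10.0,0.0],0]]
[[[0.0126,-0.0003,0.0118],[-0.0,-10.0,0.0],0],[[0.0145,-0.0003,0.0094],[-0.0,-10.0,0.0],0],[[0.0159,-0.0004,0.0068],[-0.0,-10.0,0.0],0],[[0.0168,-0.0003,0.004],[-0.0,-10.0,0.0],0],[[0.0172,-0.0003,0.0009],[-0.0,-10.0,0.0],0],[[0.0172,-0.0003,-0.002],[-0.0,-10.0,0.0],0],[[0.0165,-0.0003,-0.005],[-0.0,-10.0,0.0],0],[[0.0154,-0.0003,-0.0078],[-0.0,-10.0,0.0],0],[[0.0139,-0.0003,-0.0104],[-0.0,-10.0,0.0],0],[[0.0118,-0.0003,-0.0125],[0.0,-10.0,0.0],0]]
[[[0.0094,-0.0003,-0.0145],[0.0,-10.0,0.0],0]]
```

Emit:
jog_arm(series=[[[0.006,0,-0.002],[0,0,0],0.04],[[0,0,0],[0,0,0],0.04],[[0,-0.04,0],[0,0,0],0.04],[[0,-0.041,0],[0,0,0],0.04],[[0,-0.041,0],[0,0,0],0.04],[[-0.001,0,0.017],[0,-10,0],0],[[0.002,0,0.017],[0,-10,0],0],[[0.005,0,0.017],[0,-10,0],0],[[0.008,0,0.015],[0,-10,0],0],[[0.01,0,0.014],[0,-10,0],0]])

```text
time_s: 7.28
tcp_pos: [0.5643, 0.0355, 0.1751]
ee_rot: [[0.233, -0.006, -0.972], [0.972, -0.001, 0.233], [-0.002, -1.0, 0.005]]
wrist_force: [-0.1, 0.6, -1.1]
gripper_width: 0.028
```

Emit:
jog_arm(series=[[[0.013,0,0.012],[0,-10,0],0],[[0.015,0,0.009],[0,-10,0],0],[[0.016,0,0.007],[0,-10,0],0],[[0.017,0,0.004],[0,-10,0],0],[[0.017,0,0.001],[0,-10,0],0],[[0.017,0,-0.002],[0,-10,0],0],[[0.017,0,-0.005],[0,-10,0],0],[[0.015,0,-0.008],[0,-10,0],0],[[0.014,0,-0.01],[0,-10,0],0],[[0.012,0,-0.013],[0,-10,0],0]])

```text
time_s: 8.52
tcp_pos: [0.4799, 0.1865, 0.1752]
ee_rot: [[-0.998, -0.005, -0.061], [0.061, -0.003, -0.998], [0.005, -1.0, 0.003]]
wrist_force: [0.1, -0.3, -0.0]
gripper_width: 0.005
```

Emit:
jog_arm(series=[[[0.009,0,-0.015],[0,-10,0],0],[[0,0,0],[0,0,0],0]])

```text
time_s: 8.78
tcp_pos: [0.4724, 0.2025, 0.1755]
ee_rot: [[-0.994, -0.004, 0.108], [-0.108, -0.002, -0.994], [0.004, -1.0, 0.002]]
wrist_force: [-0.3, -0.1, 0.1]
gripper_width: 0.004
```

```bash
python3 - <<'E'
from h import *
st()
im=save('wrist','w2.png');cv2.imwrite('pics/w2b.png',cv2.resize(im[:,:,::-1],None,fx=1.5,fy=1.5))
print(proj('wrist',L2W([(-90,0,117),(-90,-38,117),(-90,77,117),(136,109,92),(-7,0,93.5)],L))*1.5)
plan([((-118,0,80),270,0,.04)])
E
```

```text
t 8.775 L [-118.1   -6.9  175.5] yawL 270.2 tilt [0.2 0.1] F [-0.3 -0.1  0.1] w 0.3 j [ 41.  14. -19.  -0. -58. -35.]
[[ 365.06489693  259.6596569 ]
 [ 448.23605584  259.57363548]
 [ 196.22646791  259.83428141]
 [  65.83924574 -352.57643744]
 [ 364.70504383   68.64278155]]
[[[-0.0023,0.0319,-0.0001],[-0.0,0.0,0.1],0],[[-0.0022,0.0318,-0.0001],[-0.1,0.0,0.0],0],[[-0.0022,0.0319,-0.0001],[-0.0,0.1,0.1],0]]
```

View pics/w2b.png

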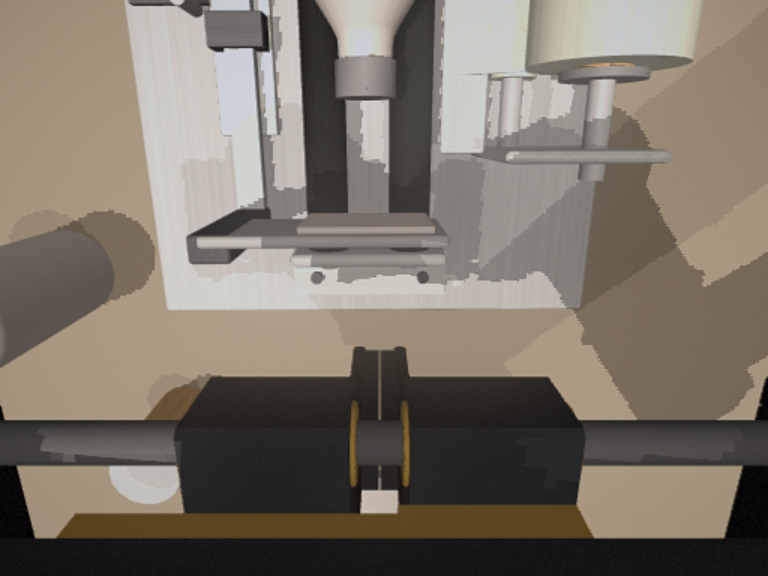

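The wrist view shows the guide's back top edge at row 247, which puts guide_back at about x = -84.5. The cap's face is at row 97, at about x = -20, and the fingers are shut and centred behind the guide. I'll descend and then push.

Emit:
jog_arm(series=[[[-0.002,0.032,0],[0,0,0],0],[[-0.002,0.032,0],[0,0,0],0],[[-0.002,0.032,0],[0,0,0],0],[[0,0,-0.012],[0,0,0],0],[[0,0,-0.01],[0,0,0],0],[[0,0,-0.008],[0,0,0],0],[[0,0,-0.008],[0,0,0],0]])

```text
time_s: 9.7
tcp_pos: [0.4765, 0.2426, 0.0816]
ee_rot: [[-0.994, 0.001, 0.108], [-0.108, 0.001, -0.994], [-0.002, -1.0, -0.001]]
wrist_force: [0.5, 0.3, -0.1]
gripper_width: 0.002
```

```bash
python3 - <<'E'
from h import *
st()
E
```

```text
t 9.7 L [-157.5    1.4   81.6] yawL 270.2 tilt [-0.1 -0.1] F [ 0.5  0.3 -0.1] w 0.2 j [ 44.  22. -23.   0. -45. -38.]
```

I had the sign wrong: tool z is labeller +x here, so that was a harmless retreat. Now I'll go forward.

Emit:
jog_arm(series=[[[0,0,0.025],[0,0,0],0],[[0,0,0.023],[0,0,0],0],[[0,0,0.008],[0,0,0],0],[[0,0,0.008],[0,0,0],0],[[0,0,0.008],[0,0,0],0]])

```text
time_s: 10.32
tcp_pos: [0.4843, 0.1707, 0.081]
ee_rot: [[-0.994, 0.001, 0.108], [-0.108, 0.001, -0.994], [-0.001, -1.0, -0.001]]
wrist_force: [-1.6, 3.3, 1.3]
gripper_width: 0.004
```

Emit:
jog_arm(series=[[[0,0,0.008],[0,0,0],0],[[0,0,0.008],[0,0,0],0],[[0,0,0.008],[0,0,0],0],[[0,0,0.008],[0,0,0],0],[[0,0,0.006],[0,0,0],0],[[0,0,0.005],[0,0,0],0]])

```text
time_s: 11.08
tcp_pos: [0.4891, 0.1269, 0.0806]
ee_rot: [[-0.994, 0.001, 0.107], [-0.107, 0.0, -0.994], [-0.001, -1.0, -0.0]]
wrist_force: [1.4, 3.9, 1.2]
gripper_width: 0.004
```

```bash
python3 - <<'E'
from h import *
st()
E
```

```text
t 11.075 L [-41.1   1.7  80.6] yawL 270.1 tilt [-0.1 -0. ] F [1.4 3.9 1.2] w 0.3 j [ 33.  20. -27.   0. -43. -27.]
```

Emit:
jog_arm(series=[[[0,0,0.003],[0,0,0],0],[[0,0,0.003],[0,0,0],0],[[0,0,0.003],[0,0,0],0]])

```text
time_s: 11.45
tcp_pos: [0.4897, 0.1213, 0.0806]
ee_rot: [[-0.994, 0.002, 0.106], [-0.106, 0.006, -0.994], [-0.002, -1.0, -0.006]]
wrist_force: [-8.3, 24.0, 2.9]
gripper_width: 0.004
```

Emit:
jog_arm(series=[[[0,0,0.002],[0,0,0],0],[[0,0,0.002],[0,0,0],0]])

```text
time_s: 11.7
tcp_pos: [0.4898, 0.1213, 0.0807]
ee_rot: [[-0.994, 0.003, 0.106], [-0.106, 0.011, -0.994], [-0.004, -1.0, -0.011]]
wrist_force: [-14.8, 37.6, 5.2]
gripper_width: 0.008
```

Emit:
jog_arm(series=[[[0,0,0.002],[0,0,0],0],[[0,0,0.001],[0,0,0],0]])

```text
time_s: 11.95
tcp_pos: [0.4899, 0.1212, 0.0808]
ee_rot: [[-0.994, 0.004, 0.107], [-0.106, 0.015, -0.994], [-0.005, -1.0, -0.015]]
wrist_force: [-18.7, 46.3, 4.9]
gripper_width: 0.005
```

The guide stopped solidly at 46 N, where a snug bottle would put it. I'll back off, lift and check from the wrist camera.

Emit:
jog_arm(series=[[[0,0,-0.01],[0,0,0],0],[[0,0,-0.012],[0,0,0],0],[[0,0,-0.015],[0,0,0],0],[[0,-0.045,0],[0,0,0],0],[[0,-0.05,0],[0,0,0],0],[[0,0,0],[0,0,0],0]])

```text
time_s: 12.7
tcp_pos: [0.4885, 0.149, 0.1795]
ee_rot: [[-0.994, 0.007, 0.107], [-0.107, 0.004, -0.994], [-0.008, -1.0, -0.003]]
wrist_force: [-0.5, -0.4, -0.3]
gripper_width: 0.007
```

```bash
python3 - <<'E'
from h import *
st()
a=save('wrist','w3.png')[:,:,::-1]
b=save('top','t3.png')[190:300,170:300,::-1]
a=cv2.resize(a[:250],(512,250));b=cv2.resize(b,(390,330),interpolation=cv2.INTER_CUBIC)
c=np.zeros((590,512,3),np.uint8);c[:250]=a;c[255:585,:390]=b;cv2.imwrite('pics/c3.png',c)
print(proj('wrist',L2W([(-23.5,0,117),(-14,0,93.5),(151,0,112),(151,0,78.5)],L)))
E
```

```text
t 12.7 L [-63.1   3.5 179.5] yawL 270.1 tilt [-0.5 -0.2] F [-0.5 -0.4 -0.3] w 0.6 j [ 35.  13. -19.   0. -57. -29.]
[[ 254.08567668  157.44583437]
 [ 253.93690656  138.40701529]
 [ 254.47320096 -168.57882413]
 [ 254.13719724 -128.89938693]]
```

View pics/c3.png

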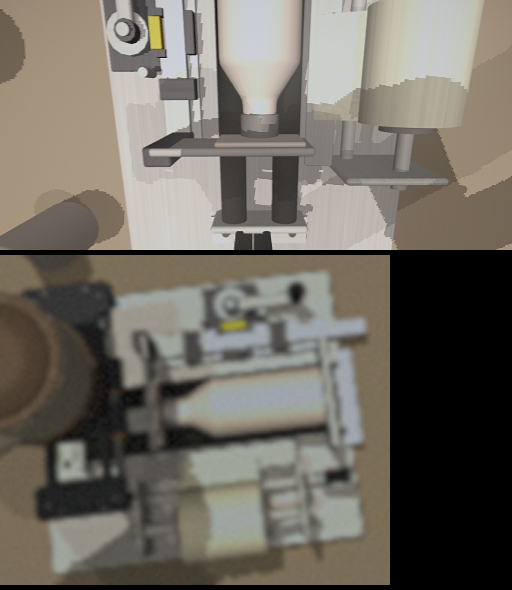

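The wrist view (top) shows the cap (258,122) against the guide's pad (260,140). The top view shows the base at the end plate (325,390) and the lever still open, with its grip at (295,293). Next I'll move back to the lever to clamp it.

```bash
python3 - <<'E'
from h import *
p,R=plan([((136,106,180),110,.044),((136,106,58),110,.044,.045)])
E
```

```text
[[[-0.0066,-0.0003,0.0124],[-0.0,10.0,0.0],0.044],[[-0.0086,-0.0003,0.0111],[-0.0,10.0,0.0],0.044],[[-0.0104,-0.0003,0.0094],[-0.0,10.0,0.0],0.044],[[-0.0119,-0.0003,0.0074],[-0.0,10.0,0.0],0.044],[[-0.013,-0.0003,0.0053],[-0.0,10.0,-0.0],0.044],[[-0.0137,-0.0003,0.0029],[-0.0,10.0,-0.0],0.044],[[-0.014,-0.0003,0.0005],[-0.0,10.0,-0.0],0.044],[[-0.0139,-0.0003,-0.0019],[-0.0,10.0,-0.0],0.044],[[-0.0133,-0.0003,-0.0043],[-0.0,10.0,-0.0],0.044],[[-0.0124,-0.0003,-0.0066],[-0.0,10.0,-0.0],0.044]]
[[[-0.0111,-0.0003,-0.0086],[-0.0,10.1,-0.0],0.044],[[-0.0094,-0.0003,-0.0104],[-0.0,10.0,-0.0],0.044],[[-0.0074,-0.0003,-0.0119],[-0.0,10.0,-0.0],0.044],[[-0.0052,-0.0003,-0.013],[-0.0,10.0,-0.0],0.044],[[-0.003,-0.0003,-0.0137],[-0.0,10.0,-0.0],0.044],[[-0.0004,-0.0003,-0.014],[-0.0,10.0,-0.0],0.044],[[0.0,0.0407,-0.0],[-0.0,-0.0,-0.0],0.044],[[0.0,0.0407,-0.0001],[-0.0,-0.0,-0.0],0.044],[[0.0001,0.0406,0.0],[-0.0,-0.0,-0.0],0.044]]
```

Emit:
jog_arm(series=[[[-0.007,0,0.012],[0,10,0],0.044],[[-0.009,0,0.011],[0,10,0],0.044],[[-0.01,0,0.009],[0,10,0],0.044],[[-0.012,0,0.007],[0,10,0],0.044],[[-0.013,0,0.005],[0,10,0],0.044],[[-0.014,0,0.003],[0,10,0],0.044],[[-0.014,0,0.001],[0,10,0],0.044],[[-0.014,0,-0.002],[0,10,0],0.044],[[-0.013,0,-0.004],[0,10,0],0.044],[[-0.012,0,-0.007],[0,10,0],0.044]])

```text
time_s: 14.05
tcp_pos: [0.5646, 0.0326, 0.1732]
ee_rot: [[0.074, -0.005, -0.997], [0.997, -0.001, 0.074], [-0.002, -1.0, 0.005]]
wrist_force: [-0.4, 0.6, 0.7]
gripper_width: 0.507
```

Emit:
jog_arm(series=[[[-0.011,0,-0.009],[0,10,0],0.044],[[-0.009,0,-0.01],[0,10,0],0.044],[[-0.007,0,-0.012],[0,10,0],0.044],[[-0.005,0,-0.013],[0,10,0],0.044],[[-0.003,0,-0.014],[0,10,0],0.044],[[0,0,-0.014],[0,10,0],0.044],[[0,0,0],[0,0,0],0.044]])

```text
time_s: 14.92
tcp_pos: [0.613, -0.0359, 0.1731]
ee_rot: [[0.897, -0.005, -0.441], [0.441, -0.001, 0.897], [-0.004, -1.0, 0.001]]
wrist_force: [0.4, -0.5, -0.2]
gripper_width: 0.509
```

```bash
python3 - <<'E'
from h import *
st()
plan([((136,106,58),110,.044,.045)])
E
```

```text
t 14.925 L [133.8 107.9 173.1] yawL 110.1 tilt [-0.2  0.1] F [ 0.4 -0.5 -0.2] w 44.3 j [  12.   23.   -5.   -0.  -62. -166.]
[[[-0.0007,0.0384,-0.0005],[-0.0,0.0,-0.1],0.044],[[-0.0007,0.0383,-0.0006],[-0.1,0.1,-0.1],0.044],[[-0.0009,0.0384,-0.0005],[0.0,0.0,-0.0],0.044]]
```

Emit:
jog_arm(series=[[[-0.001,0.038,-0.001],[0,0,0],0.044],[[-0.001,0.038,-0.001],[0,0,0],0.044],[[0,0.039,0],[0,0,0],0.044],[[0,0,0],[0,0,0],0.026],[[0,0,0],[0,0,0],0.026]])

```text
time_s: 15.55
tcp_pos: [0.6137, -0.0374, 0.0615]
ee_rot: [[0.897, 0.001, -0.443], [0.443, -0.0, 0.897], [0.001, -1.0, -0.001]]
wrist_force: [0.5, -0.1, 0.5]
gripper_width: 0.358
```

```bash
python3 - <<'E'
from h import *
st()
w=[]
for a in range(170,29,-10):
    th=np.radians(a); q=270-a*160/180
    w.append(((66-70*np.cos(th),109+70*np.sin(th),58),q,.026))
plan(w)
E
```

```text
t 15.55 L [135.4 108.4  61.5] yawL 110.3 tilt [ 0.1 -0. ] F [ 0.5 -0.1  0.5] w 31.2 j [  12.   30.  -12.    0.  -48. -165.]
[[[0.0121,0.0035,-0.004],[0.1,-8.6,0.0],0.026],[[0.0119,0.0,-0.0029],[-0.0,-8.9,0.1],0.026],[[0.0119,0.0,-0.0027],[-0.0,-8.9,-0.0],0.026],[[0.0119,0.0,-0.0025],[-0.1,-8.9,-0.0],0.026],[[0.012,0.0,-0.0022],[0.0,-8.9,-0.0],0.026],[[0.0121,-0.0,-0.002],[0.0,-8.9,-0.0],0.026],[[0.012,-0.0,-0.0018],[0.0,-8.9,-0.1],0.026],[[0.0121,-0.0,-0.0015],[0.0,-8.9,0.0],0.026],[[0.0122,0.0,-0.0013],[0.0,-8.8,0.0],0.026],[[0.0121,0.0,-0.0011],[0.0,-8.9,0.0],0.026]]
[[[0.0122,0.0,-0.0008],[0.1,-8.9,0.0],0.026],[[0.0122,0.0,-0.0006],[-0.0,-8.9,0.0],0.026],[[0.0122,0.0,-0.0004],[-0.0,-8.9,0.0],0.026],[[0.0122,0.0,-0.0001],[-0.0,-8.9,0.0],0.026],[[0.0122,0.0,0.0002],[-0.0,-8.9,0.0],0.026]]
```

Emit:
jog_arm(series=[[[0.012,0.002,-0.004],[0,-8.7,0],0.026],[[0.012,0,-0.003],[0,-8.9,0],0.026],[[0.012,0,-0.003],[0,-8.9,0],0.026],[[0.012,0,-0.002],[0,-8.9,0],0.026],[[0.012,0,-0.002],[0,-8.9,0],0.026],[[0.012,0,-0.002],[0,-8.9,0],0.026],[[0.012,0,-0.002],[0,-8.9,0],0.026],[[0.012,0,-0.002],[0,-8.9,0],0.026],[[0.012,0,-0.001],[0,-8.9,0],0.026],[[0.012,0,-0.001],[0,-8.9,0],0.026]])

```text
time_s: 16.8
tcp_pos: [0.6777, 0.0499, 0.0614]
ee_rot: [[-0.428, 0.009, -0.904], [0.904, 0.0, -0.428], [-0.004, -1.0, -0.009]]
wrist_force: [5.0, -4.2, -4.3]
gripper_width: 0.302
```

```bash
python3 - <<'E'
from h import *
st()
w=[]
for a in range(70,29,-10):
    th=np.radians(a); q=270-a*160/180
    w.append(((66-70*np.cos(th),109+70*np.sin(th),59),q,.026))
plan(w)
E
```

```text
t 16.8 L [ 55.2 181.2  61.4] yawL 199.3 tilt [-0.2 -0.5] F [ 5.  -4.2 -4.3] w 26.3 j [ 18.  35.  -3.   0. -52. -83.]
[[[0.0146,0.0023,0.0017],[0.5,-8.5,-0.3],0.026],[[0.0122,-0.0,-0.0006],[-0.0,-8.9,0.0],0.026],[[0.0122,0.0,-0.0003],[-0.0,-8.8,0.0],0.026],[[0.0121,0.0,-0.0001],[-0.0,-8.9,0.0],0.026],[[0.0122,0.0,0.0001],[0.0,-8.9,0.0],0.026]]
```

Emit:
jog_arm(series=[[[0.014,0.001,0.001],[0,-8.6,0],0.026],[[0.012,0,-0.001],[0,-8.9,0],0.026],[[0.012,0,0],[0,-8.9,0],0.026],[[0.012,0,0],[0,-8.9,0],0.026],[[0.012,0,0],[0,-8.9,0],0.026]])

```text
time_s: 17.42
tcp_pos: [0.639, 0.0978, 0.0616]
ee_rot: [[-0.937, 0.015, -0.348], [0.348, 0.004, -0.937], [-0.013, -1.0, -0.009]]
wrist_force: [7.6, 0.6, -1.5]
gripper_width: 0.3
```

```bash
python3 - <<'E'
from h import *
st()
E
```

```text
t 17.425 L [  3.6 147.8  61.6] yawL 243.6 tilt [-0.7 -0.5] F [ 7.6  0.6 -1.5] w 26.1 j [ 23.  32.  -8.   0. -49. -44.]
```

Emit:
jog_arm(series=[[[-0.006,0,0],[0,0,0],0.04],[[0,0,0],[0,0,0],0.04],[[0,-0.025,0],[0,0,0],0.04],[[0,-0.03,0],[0,0,0],0],[[-0.02,0,0],[0,0,0],0],[[-0.016,0,0],[0,0,0],0],[[0,0,0],[0,0,0],0],[[0,0,0],[0,0,0],0]])

```text
time_s: 18.42
tcp_pos: [0.6718, 0.0803, 0.1123]
ee_rot: [[-0.934, -0.001, -0.357], [0.357, -0.0, -0.934], [0.001, -1.0, 0.001]]
wrist_force: [-0.2, 1.1, 0.4]
gripper_width: 0.029
```

```bash
python3 - <<'E'
from h import *
st()
print(proj('wrist',L2W([(8.7,149,92)],L)))
a=save('wrist','w4.png')[:,:,::-1];cv2.imwrite('pics/w4b.png',a)
w=[((29,180,62),248,0,.03)]
for a,d in((35,26),(25,24),(15,24),(5,24),(0,24),(0,21)):
    th=np.radians(a); w.append(((66-70*np.cos(th)+d*np.sin(th),109+70*np.sin(th)+d*np.cos(th),62),270-a*.8,0))
plan(w)
E
```

```text
t 18.425 L [ 24.4 178.6 112.3] yawL 243.1 tilt [0.1 0. ] F [-0.2  1.1  0.4] w 2.5 j [ 20.  32.   0.  -0. -58. -41.]
[[308.70554044 234.22494622]]
[[[-0.0017,0.0252,0.0018],[-0.0,-2.4,0.0],0],[[-0.0016,0.0252,0.0018],[-0.0,-2.5,0.1],0],[[0.0108,-0.0,-0.0014],[-0.0,6.0,-0.1],0],[[0.0141,-0.0,-0.0049],[-0.0,-8.0,0.1],0],[[0.0122,-0.0,-0.0041],[-0.0,-8.0,-0.0],0],[[0.0123,-0.0,-0.0038],[-0.0,-8.0,-0.0],0],[[0.0062,-0.0,-0.0019],[-0.0,-4.0,-0.0],0],[[0.003,-0.0,-0.0],[-0.0,0.0,-0.0],0]]
```

View pics/w4b.png

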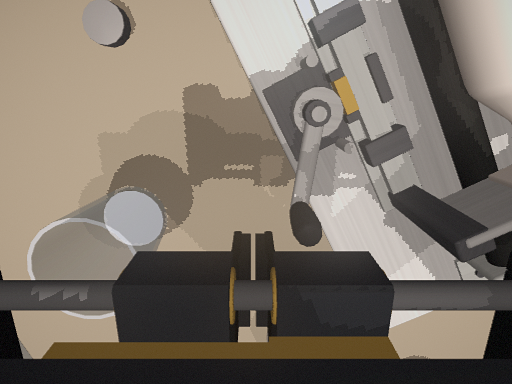

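The grip is at (306,225), where I predicted, and the shut fingers are clear on its outer side. I'll descend and push it to the clamped stop.

Emit:
jog_arm(series=[[[-0.001,0.025,0.002],[0,-2.5,0],0],[[-0.001,0.025,0.002],[0,-2.5,0],0],[[0.01,0,-0.001],[0,6,0],0],[[0.014,0,-0.005],[0,-8,0],0],[[0.012,0,-0.004],[0,-8,0],0],[[0.012,0,-0.004],[0,-8,0],0]])

```text
time_s: 19.23
tcp_pos: [0.6319, 0.1017, 0.0633]
ee_rot: [[-0.999, 0.005, 0.043], [-0.043, -0.0, -0.999], [-0.005, -1.0, 0.0]]
wrist_force: [4.9, -3.7, -0.6]
gripper_width: 0.004
```

```bash
python3 - <<'E'
from h import *
st()
plan([((-4,133,62),270,0)])
E
```

```text
t 19.225 L [ -1.  141.1  63.3] yawL 266.4 tilt [-0.3  0. ] F [ 4.9 -3.7 -0.6] w 0.3 j [ 24.  32.  -9.   0. -50. -21.]
[[[0.0083,0.0013,-0.0025],[-0.0,-3.6,-0.3],0]]
```

Emit:
jog_arm(series=[[[0.006,0,-0.002],[0,-3.6,0],0],[[0.003,0,0],[0,0,0],0],[[0.003,0,0],[0,0,0],0],[[0,0,0],[0,0,0],0]])

```text
time_s: 19.73
tcp_pos: [0.6206, 0.1039, 0.0637]
ee_rot: [[-0.995, 0.006, 0.101], [-0.101, 0.002, -0.995], [-0.007, -1.0, -0.001]]
wrist_force: [4.7, 0.6, -1.4]
gripper_width: 0.006
```

Emit:
jog_arm(series=[[[0.003,0,0],[0,0,0],0],[[0.002,0,0],[0,0,0],0],[[0,0,0],[0,0,0],0]])

```text
time_s: 20.1
tcp_pos: [0.6184, 0.104, 0.0641]
ee_rot: [[-0.995, 0.012, 0.102], [-0.102, 0.004, -0.995], [-0.013, -1.0, -0.002]]
wrist_force: [10.2, -0.3, -4.6]
gripper_width: 0.006
```

Emit:
jog_arm(series=[[[0.003,0,0],[0,0,0],0],[[0.002,0,0],[0,0,0],0],[[0,0,0],[0,0,0],0]])

```text
time_s: 20.48
tcp_pos: [0.6181, 0.1044, 0.065]
ee_rot: [[-0.994, 0.022, 0.103], [-0.103, 0.006, -0.995], [-0.023, -1.0, -0.004]]
wrist_force: [19.2, -0.4, -9.1]
gripper_width: 0.006
```

```bash
python3 - <<'E'
from h import *
st()
E
```

```text
t 20.475 L [ -5.2 127.7  65. ] yawL 269.9 tilt [-1.3 -0.2] F [19.2 -0.4 -9.1] w 0.5 j [ 24.  30. -11.   0. -47. -19.]
```

The lever is at its stop: 19 N with no motion, well over the 8 N that turns it. I'll back off, lift away and check.

Emit:
jog_arm(series=[[[-0.012,0,0],[0,0,0],0],[[-0.015,0,0],[0,0,0],0],[[0,-0.05,0],[0,0,0],0],[[0,-0.06,0],[0,0,0],0],[[0,-0.02,-0.06],[0,0,0],0],[[0,0,-0.06],[0,0,0],0],[[0,0,0],[0,0,0],0],[[0,0,0],[0,0,0],0]])

```text
time_s: 21.48
tcp_pos: [0.6223, 0.2232, 0.1918]
ee_rot: [[-0.995, -0.002, 0.101], [-0.101, -0.001, -0.995], [0.002, -1.0, 0.001]]
wrist_force: [0.2, -0.3, 0.1]
gripper_width: 0.008
```

```bash
python3 - <<'E'
from h import *
st()
a=save('wrist','w5.png')[:,:,::-1];s=save('scene','s5.png')[145:285,230:390,::-1]
c=np.zeros((590,800,3),np.uint8);c[:384,:512]=a;cv2.imwrite('pics/w5b.png',a)
print(proj('wrist',L2W([(-4,109,92),(-4,109,45),(66,109,52),(-14,0,78.5),(-23.5,0,117)],L)))
c=np.zeros((384,1000,3),np.uint8)
c=np.zeros((384,800,3),np.uint8);c[:,:400]=cv2.resize(a,(400,300))[:,:] if 0 else 0
c[:300,:400]=cv2.resize(a,(400,300),interpolation=cv2.INTER_AREA);c[:350,400:]=cv2.resize(s,(400,350),interpolation=cv2.INTER_CUBIC);cv2.imwrite('pics/c5.png',c)
E
```

```text
t 21.475 L [-122.9  144.3  191.8] yawL 269.8 tilt [0.1 0. ] F [ 0.2 -0.3  0.1] w 0.7 j [ 34.  27.   4.  -0. -67. -28.]
[[301.28551852  37.95730786]
 [293.53017185  46.14947597]
 [297.30158733 -53.14460872]
 [439.7470828   53.73214173]
 [468.57235488  63.08277553]]
```

View pics/c5.png

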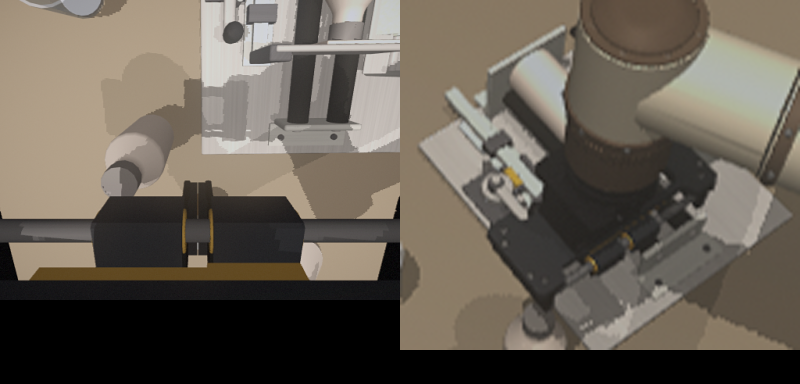

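The lever grip is at wrist (298,41) against a predicted (301,38), so it is clamped. One last look, from above the bottle, to check both ends.

Emit:
jog_arm(series=[[[0,-0.05,0],[0,0,0],0],[[0.04,-0.02,0.035],[0,0,0],0],[[0.04,-0.02,0.035],[0,0,0],0],[[0.04,0,0.035],[0,0,0],0],[[0.025,0,0.035],[0,0,0],0],[[0,0,0],[0,0,0],0],[[0,0,0],[0,0,0],0]])

```text
time_s: 22.45
tcp_pos: [0.4933, 0.0687, 0.2826]
ee_rot: [[-0.995, 0.001, 0.099], [-0.099, 0.0, -0.995], [-0.001, -1.0, -0.0]]
wrist_force: [0.9, 0.9, 0.2]
gripper_width: 0.005
```

```bash
python3 - <<'E'
from h import *
st()
a=save('wrist','w6.png')[:,:,::-1];cv2.imwrite('pics/w6b.png',cv2.resize(a,None,fx=1.5,fy=1.5))
b=save('top','t6.png')
print(proj('wrist',L2W([(-4,109,92),(66,109,52),(-14,0,93.5),(151,0,112),(-23.5,0,117)],L))*1.5)
E
```

```text
t 22.45 L [ 1.720e+01 -2.000e-01  2.826e+02] yawL 269.6 tilt [-0. -0.] F [0.9 0.9 0.2] w 0.4 j [ 27.   7. -11.   0. -72. -21.]
[[232.01119234 281.22771773]
 [238.01770523 179.72330056]
 [379.77175596 293.85579568]
 [378.300385    44.04176607]
 [379.92260187 316.9886514 ]]
```

View pics/w6b.png

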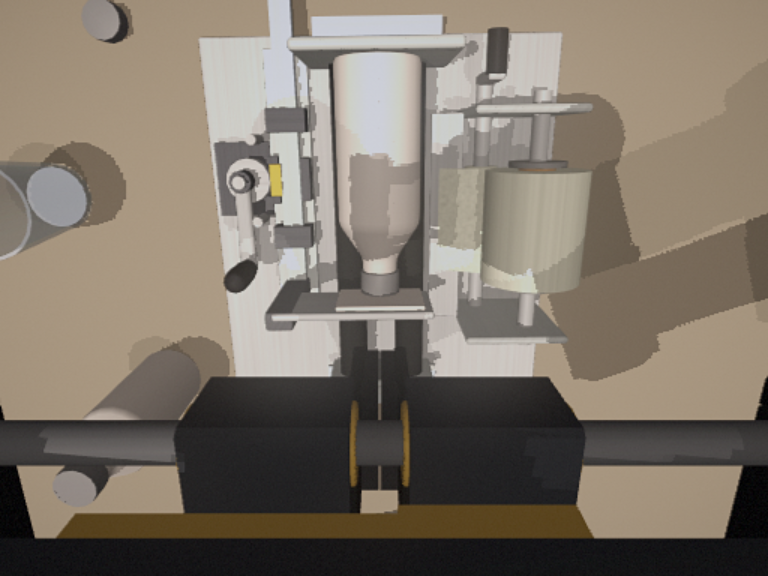

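The wrist view shows the cap (380,283) against the white pad (380,300), the base (378,55) at the end plate (375,45), and the lever back at -x (240,275). Nothing touches the robot and the bystanders are in place, so I'm handing in.

```bash
python3 -c "
from station import *
print(finish_job())"
```

```text
the job is handed in; nothing more can be done
None
```

The labeller is set up and handed in at about 22.5 s of the 62 s allowed. `finish_job()` reports no verdict.

1. **Lever opened:** I swung it round with the fingers astride the grip until it stopped at the open end, with 15 N and no further movement.
2. **Guide pushed:** with shut fingertips I pushed the guide about 60 mm forward. It stopped solidly with the bottle against the end plate; the push peaked at about 50 N, under the wrist limit.
3. **Lever clamped:** I swung it back to the clamped stop, where it held at 19 N with no movement, then lifted clear.

**Last checks:** the final wrist picture shows the cap on the guide's pad, the base at the end plate and the lever pointing to -x. It agreed with the predicted positions to within about 5 mm. The wrist force was near zero, with nothing touching the robot. The bystanders in view looked unmoved, though I did not measure them again.

**Not confirmed:**
- I judged contact at the bottle's base from the pictures and the hard stop, not by direct measurement.
- I did not push the clamped guide again to test its hold.

**Slip on the way:** I first moved backwards instead of forwards behind the guide because of a sign error. It touched nothing, and I corrected it.

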